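Fit the rotor to the micro-centrifuge and hold it down for locking

ROBOT

A 6-joint arm with a two-finger parallel gripper is mounted at the origin on the work surface. World frame = base frame: x ahead of the robot, y to its left, z up, the work surface at z = 0. Lengths are in mm, angles in rad, forces in N, time in s.
With the tool pointing down it reaches from about 275 to 1000 mm from the base axis. Payload 8.4 kg.
Tool frame: the origin (TCP) lies on the centre line of the jaws, within the pads' length; the fingertips stand r.tip_reach ahead of it and the grasp point (between the pads) lies 11 mm behind it (r.tip_reach is the distance from the TCP to the fingertips, in mm); z points along the fingers, y is the line along which they close (so a half turn about z gives the same grasp; the last joint's range is limited). The gripper opens to 85 mm and grips with 20 to 120 N. Pads are 22 mm wide; open, the fingers measure 114 mm over their backs; the gripper's body (76 mm by 85 mm) begins 54 mm behind the grasp point. The pads swing forward as they close: fully open they stand 13 mm farther back than shut.
Start: joints at [-1.11, 0.353, 1.633, -0, 1.155, -0.002], TCP at [279.034, -559.257, 239.281] pointing down, gripper open.
Joint ranges: [-2.63, 2.63], [-0.92, 2.1], [0.06, 2.66], [-1.3, 4.44], [0, 2.69], [-3.02, 3.02]. Speed limits (rad/s): [2.22, 2.22, 2.79, 3.14, 3.14, 3.14].

INTERFACE

Orientations are given as [roll, pitch, yaw] about the fixed x, y, z axes, in that order (R = Rz(yaw) Ry(pitch) Rx(roll)).
In Python, from rig import r gives the robot as it stands.
- The arm moves only by the tool carry_out, never from a script. Its argument "targets" is a list of rows, each an object with "dp": the shift along the tool's x, y, z in mm, a list of three; "yaw": the turn about the tool's z in degrees. A call has 1 to 12 rows; each row is the pose to reach, as a shift and turn from the pose commanded when the call began, along the tool's axes at that moment; what a row does not reach only later rows make up. A row lasts 1/8 s, in which the tool goes at most 62.5 mm and 10.7 degrees, less where a joint would pass 70% of its speed; a pose out of reach is approached as far as the arm can. A call with a gripper value outside its range is refused whole. "fingers" is the opening, from -1 (shut) to 1 (fully open), so that 0 is half open, set as the call begins (left out, the last holds). The fingers move at their own pace and stop on an object; "grip_force" is the grip in N (left out, the last holds). Time passes only in rows, so rows that repeat a pose let the fingers close. It gives the time, the measured TCP pose, the force, the opening and the grip force at its end, in the units of the state.
- r.sense(): the state, without advancing time (a new reading comes with each control period).
- r.grab_frame(name): name is "side" or "top" or "wrist"; returns the picture (480x640x3 uint8, red, green, blue); there is no depth.
- r.get_calibration(name): a dict with "fx", "fy", "cx", "cy" (pixels), "rvec" (rotation vector, rad) and "tvec" (3), from world to camera coordinates, as OpenCV has them. Camera axes: x right, y down, z forward; pixel columns grow to the right and rows downward; lengths in mm; the calibration is good to about 2 mm. A picture is of the moment at which its call begins: read the wrist's pose just before it. get_calibration takes no time and is no camera call; for the wrist camera it gives the pose at the moment of the call.
- r.sign_off(): hands the job in; it is judged then, once.
The state is a dict: "clock": time; "qpos": joint angles; "qvel": joint speeds; "joint_efforts": joint torques, N m; "eef_pos": TCP position; "tcp_rot": TCP orientation; "contact_force": force on the tool from outside, world axes, zero at the start; "wrist_torque": the same for the moment, N m; "opening": opening from 0.0 (shut) to 1.0 (fully open); "grasp_force": force on a finger pad.
Only numpy, scipy, OpenCV 4.12 (cv2) and the standard library are available. Lean on these libraries where they do the work, as an engineer would, in place of code of your own. Each camera call takes 0.05 s, during which the arm holds its last target. There are 200 camera calls.

TASK

Fit the tube rotor to the open centrifuge: pick it up by its black knob, lower it over the drive spindle, turn it until its slot slips over the spindle's brass cross key, and push it fully home against the sprung ring underneath. Finish while still gripping the knob and pressing the rotor fully down, so that I can tighten the screw in the knob: do not let go or ease off. Leave the tube rack, stain jar, amber bottle and hex key where they are.

Things in the scene. Friction and masses are not known exactly. Their poses are not given: they have to be found in the camera images.
- centrifuge: Small white bench centrifuge, fixed, 220 wide (x) by 260 deep (y) by 145 mm high; lid open, standing on its +y side and leaning away, top 380 mm above the bench; control panel on its -y side. Round steel bowl open at the top, 143 mm inside diameter, floor 97 mm and rim 145 mm above the bench. Origin on the bench, directly under the axis of bowl and spindle; z up.
- spindle_seat (a point): Drive spindle in the middle of the bowl. This point: on its axis at its flat shoulder, 105 mm above the bench, where the rotor's underside rests when fully home. z up the shaft, x along the cross key. Shaft 16 mm diameter to 24 mm above this point, then a nose tapering to 8 mm at 31 mm. The spindle can turn about z against the motor brake's drag (0.12 N m) and starts at any angle.
- cross_key (a point): Middle of the top of the brass cross key through the spindle, on the axis, 14 mm above the shoulder. The key is 34 mm long along x (17 mm each way), 6 mm wide, 6 mm high. z up.
- seat_ring (a joint): Blue sprung ring round the spindle, 46 mm outside and 37 mm inside diameter, pushed down by the rotor's underside: 0 = up, its top 4 mm above the shoulder; 0.004 m = fully down, level with it. It takes 5 N to start and 13 N to hold fully down, more than the rotor weighs, so it lifts the rotor again if the pressing stops.
- rotor: Grey-blue rotor, about 0.3 kg, 110 mm diameter, dished top face with 12 tube places, 20 mm high at the knob and 34 mm at the rim; round black knob in the middle, 28 mm diameter, 20 to 66 mm high. Stands on the bench. Origin: centre of the flat underside, z up. Blind bore in the underside, 19 mm diameter, 36 mm deep, crossed by a slot along x, 11 mm wide, 18 mm deep, 48 mm long.
- slot_mark (a point): Outer end of the white stripe on the rotor's top face at +x: at the rim, 52 mm from its axis, 34 mm above its underside. A second stripe is opposite, at -x, and a short one on each side of the knob's top. They run along the slot below. Either way round fits. The key enters when slot and key are within about 0.1 rad; until then the rotor rides on the key, 14 mm above home.
- rotor_grip (a point): Point on the rotor's axis inside the knob, 56 mm above its underside and 10 mm below the knob's top: the place to grip.
- tube_rack: Blue rack of small capped tubes, 70 x 110 x 52 mm, loose. Origin: centre of its underside. Bystander.
- stain_jar: Dark red jar with a red lid, 54 mm diameter, 62 mm high, loose. Origin: centre of its underside. Bystander.
- amber_bottle: Small amber bottle with a black cap, 42 mm diameter, 85 mm high, loose. Origin: centre of its underside. Bystander.
- hex_key: L-shaped dark steel hex key, 6 mm thick, 83 x 34 mm, lying flat, loose. Origin: on its long arm near the middle. Bystander.
Things that resemble listed ones, but are neither listed nor needed, are in the scene too. Of the things that look like the rotor, take the one that is farthest to the robot's left at the start.

How it is judged:
By the outcome, as a careful person would: the job done as asked, in the order asked, and still so for the second after the job is handed in, while the arm keeps its last pose, push and grip.
It also fails if it takes over 54 s, if anything falls off the work surface, if the arm or the gripper's body presses on something with over 40 N, if the wrist force passes 120 N, or if a joint passes its speed limit or range.

## Working session

There is one attempt and no reset: what is moved stays moved. The work goes in short steps, Python scripts to look and compute and a tool call to move; the robot and the scene stay as the last step left them, time stands still between calls to the robot, and variables do not carry over. Pictures are saved under pics/ and viewed, at most 10 in all, crops included, and the job is handed in when it is done.

Besides the shell and the picture viewer there is one more tool, called after "Emit:" as a command line: name --argument value ..., lists and objects as JSON in quotes. carry_out: Moves the arm, as the interface text tells. Its arguments: {"type":"object","properties":{"targets":{"type":"array","items":{"type":"object","properties":{"dp":{"type":"array","items":{"type":"number"}},"yaw":{"type":"number"}}}},"fingers":{"type":"number"},"grip_force":{"type":"number"}},"required":["targets"]}

```bash
ls; mkdir -p pics
cat > h.py <<'E'
import numpy as np, cv2
from rig import r
def cal(n):
    c=r.get_calibration(n); K=np.array([[c['fx'],0,c['cx']],[0,c['fy'],c['cy']],[0,0,1]],float)
    return K,cv2.Rodrigues(np.array(c['rvec'],float))[0],np.array(c['tvec'],float).ravel()
def ray(c,uv):
    K,R,t=c; d=R.T@np.linalg.inv(K)@np.array([uv[0],uv[1],1.]); return -R.T@t,d/np.linalg.norm(d)
def onz(c,uv,z):
    o,d=ray(c,uv); return o+d*(z-o[2])/d[2]
def proj(c,p):
    K,R,t=c; q=K@(R@np.array(p,float)+t); return q[:2]/q[2]
def cross(c1,u1,c2,u2):
    o1,d1=ray(c1,u1);o2,d2=ray(c2,u2)
    s=np.linalg.lstsq(np.c_[d1,-d2],o2-o1,rcond=None)[0]
    a=o1+s[0]*d1;b=o2+s[1]*d2; return (a+b)/2,np.linalg.norm(a-b)
def save(n,im): cv2.imwrite('pics/'+n,im[:,:,::-1])
E
python3 - <<'E'
from h import *
a=r.grab_frame('top');b=r.grab_frame('side')
np.save('top0.npy',a);np.save('side0.npy',b)
save('top0.png',a);save('side0.png',b)
for n in('top','side'):
    K,R,t=cal(n);print(n,K[0,0],(-R.T@t).round(),R[2].round(2))
print(r.tip_reach,r.sense())
E
```

```text
pics
top 556.1252180104452 [ 381.  -95. 1239.] [ 0.2   0.02 -0.98]
side 486.68072717834457 [ 550. -760.  683.] [ 0.05  0.75 -0.65]
8.0 {'clock': 0.1, 'qpos': array([-1.11037347e+00,  3.53607697e-01,  1.63404549e+00,  2.37414341e-06,
        1.15522005e+00, -2.43403487e-03]), 'qvel': array([ 5.91738527e-04, -2.34072842e-03, -3.82069573e-04,  1.35985597e-03,
        1.55500562e-05,  1.78218624e-04]), 'joint_efforts': array([-3.41020705e-04, -6.06359482e+01, -3.42818999e+01, -6.34817911e-05,
        3.89581648e-03, -8.81283654e-06]), 'eef_pos': array([ 278.86254558, -558.87307916,  238.6248693 ]), 'tcp_rot': array([-3.14031207e+00, -5.28782854e-06,  4.62855928e-01]), 'contact_force': array([-0.35896873, -0.00866713,  0.20185263]), 'wrist_torque': array([-0.01313085,  0.01603274, -0.01129431]), 'grasp_force': 0.0, 'opening': 0.9981789894536731}
```

View pics/top0.png

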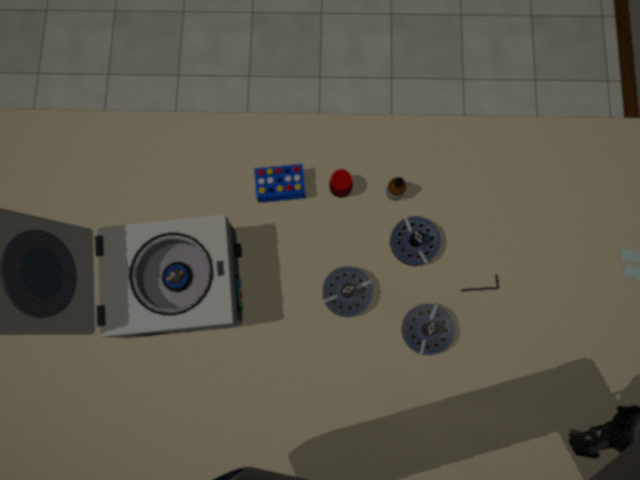

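View pics/side0.png

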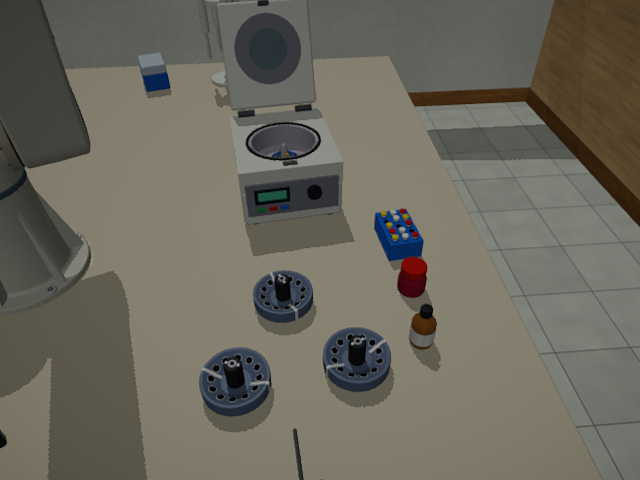

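Top: three rotor-like things at (347,291), (416,241) and (428,329); in side they are at (283,295), (357,357) and (235,379). World +y is left in the top view, so the leftmost is (347,291) in top and (283,295) in side. The centrifuge spindle is at top (177,275), side (286,155). I'll check this with close crops and a plane cast.

Run:
```python
from h import *
a=np.load('top0.npy');b=np.load('side0.npy')
T,S=cal('top'),cal('side')
for uv in [(347,291),(416,241),(428,329),(177,275)]: print('top z34',uv,onz(T,uv,34).round())
for uv in [(283,295),(357,357),(235,379)]: print('side z34',uv,onz(S,uv,34).round())
cr=lambda im,u,v,h,w:cv2.resize(im[v-h:v+h,u-w:u+w],(400,300),interpolation=cv2.INTER_CUBIC)
g=lambda im:(255*(im/255.)**.6).astype(np.uint8)
save('crops.png',g(np.vstack([np.hstack([cr(a,347,291,30,40),cr(a,177,275,30,40)]),np.hstack([cr(b,283,295,30,40),cr(b,286,150,30,40)])])))
```

```text
top z34 (347, 291) [ 522. -139.   34.]
top z34 (416, 241) [ 636. -290.   34.]
top z34 (428, 329) [ 444. -313.   34.]
top z34 (177, 275) [549. 235.  34.]
side z34 (283, 295) [ 522. -153.   34.]
side z34 (357, 357) [ 637. -298.   34.]
side z34 (235, 379) [ 445. -322.   34.]
```

View pics/crops.png

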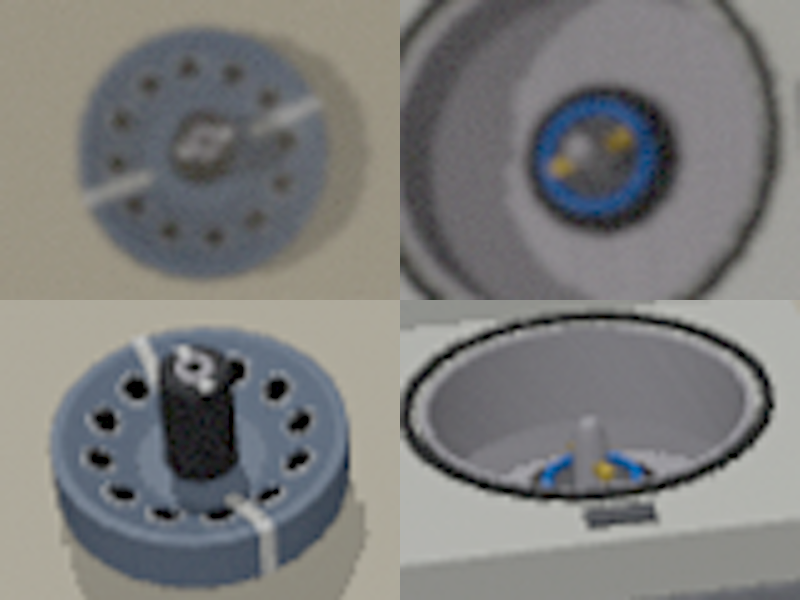

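Top left and bottom left crops show the chosen rotor: knob top at top (347.6,289.6), side (282,278); stripe ends at top (324,300) and (370.6,281.6). Right crops show the spindle: brass key ends at top (169.8,278.4) and (181,272.4), blue ring round it; side brass end (286.8,153.6), nose tip (283.6,144).

Run:
```python
from h import *
T,S=cal('top'),cal('side')
print('knob top',cross(T,(347.6,289.6),S,(282,278.4)))
e1,e2=onz(T,(324,300),34),onz(T,(370.6,281.6),34);d=e1-e2
print('stripes',e1,e2,np.linalg.norm(d),(e1+e2)/2,np.degrees(np.arctan2(d[1],d[0])))
k1,k2=onz(T,(169.8,278.4),119),onz(T,(181,272.4),119);d=k1-k2
print('key',k1,k2,np.linalg.norm(d),(k1+k2)/2,np.degrees(np.arctan2(d[1],d[0])))
print('key end 3d',cross(T,(181,272.4),S,(286.8,153.6)),cross(T,(169.8,278.4),S,(286.8,153.6)))
# blue ring
a=np.load('top0.npy').astype(int);m=(a[...,2]-a[...,0]>50);m[:, :140]=0;m[:,215:]=0;m[:240]=0;m[310:]=0
v,u=np.nonzero(m);print(len(u),(u.min()+u.max())/2,(v.min()+v.max())/2,u.max()-u.min())
print('ring',onz(T,((u.min()+u.max())/2,(v.min()+v.max())/2),109))
print('axis line',onz(T,((u.min()+u.max())/2,(v.min()+v.max())/2),109))
s=r.sense();W=cal('wrist');c=-W[1].T@W[2];print('cam',c,W[1].T,W[0]);print(s['eef_pos'])
from scipy.spatial.transform import Rotation as Ro
Rt=Ro.from_euler('xyz',s['tcp_rot']).as_matrix();print(Rt.round(3),Rt.T@(c-s['eef_pos']),(Rt.T@W[1].T).round(3))
```

```text
knob top (array([ 521.81863747, -138.85269893,   62.72754143]), np.float64(0.8522706536426506))
stripes [501.14979603 -89.15170219  34.        ] [ 543.36279367 -189.84771737   34.        ] 109.18619253782748 [ 522.25629485 -139.49970978   34.        ] 112.74402546689147
key [530.11567544 225.78641411 119.        ] [542.92466365 203.71446056 119.        ] 25.519430095122186 [536.52016955 214.75043734 119.        ] 120.12782376837539
key end 3d (array([543.14373224, 204.59232728, 115.54482395]), np.float64(0.5611671342009404)) (array([537.84688022, 232.52511443,  97.97291457]), np.float64(9.815185126042165))
113 175.5 276.0 21
ring [536.66562491 217.22649195 109.        ]
axis line [536.66562491 217.22649195 109.        ]
cam [ 346.50651828 -525.78343071  373.58581597] [[ 4.45470910e-01 -8.54968508e-01 -2.65677470e-01]
 [-8.95296337e-01 -4.25527871e-01 -1.31797196e-01]
 [-3.70716336e-04  2.96571882e-01 -9.55010461e-01]] [[390.07333943   0.         319.88767395]
 [  0.         390.07333943 241.44226893]
 [  0.           0.           1.        ]]
[ 278.86254558 -558.87307916  238.6248693 ]
[[ 0.895  0.447 -0.001]
 [ 0.447 -0.895  0.001]
 [ 0.    -0.001 -1.   ]] [  75.30195777    0.42258011 -134.9612003 ] [[-0.001 -0.955 -0.297]
 [ 1.    -0.001  0.001]
 [-0.001 -0.297  0.955]]
```

```bash
cat >> h.py <<'E'
from scipy.spatial.transform import Rotation as Ro
def go(p,th=None):
    s=r.sense();R=Ro.from_euler('xyz',s['tcp_rot']).as_matrix()
    cur=np.degrees(np.arctan2(R[1,0],R[0,0]))
    print('dp',(R.T@(np.array(p)-s['eef_pos'])).round(1),'yaw',0 if th is None else round(-((th-cur+180)%360-180),1),'cur th',cur.round(2),'eef',s['eef_pos'].round(1))
E
python3 - <<'E'
from h import *
go((544,-128,260))
E
```

```text
dp [ 429.6 -267.2  -21. ] yaw 0 cur th 26.52 eef [ 278.9 -558.9  238.6]
```

Emit:
carry_out --targets '[{"dp":[430,-267,-21]},{"dp":[430,-267,-21]},{"dp":[430,-267,-21]},{"dp":[430,-267,-21]},{"dp":[430,-267,-21]},{"dp":[430,-267,-21]},{"dp":[430,-267,-21]},{"dp":[430,-267,-21]},{"dp":[430,-267,-21]},{"dp":[430,-267,-21]},{"dp":[430,-267,-21]},{"dp":[430,-267,-21]}]'

```text
schema error: expected keys dp, yaw
```

Run:
```python
from h import *
W=cal('wrist');w=r.grab_frame('wrist');np.save('w1.npy',w);np.save('W1.npy',np.array(W,dtype=object),allow_pickle=True)
save('w1.png',w)
print(proj(W,(522,-139,66)),r.sense()['clock'],r.sense()['qpos'].round(2))
t=np.array([536.5,216])+30*np.array([np.cos(.463),np.sin(.463)])
go((t[0],t[1],290))
```

```text
Traceback (most recent call last):
ValueError: could not broadcast input array from shape (3,3) into shape (3,)
```

Emit:
carry_out --targets '[{"dp":[430,-267,-21],"yaw":0},{"dp":[430,-267,-21],"yaw":0},{"dp":[430,-267,-21],"yaw":0},{"dp":[430,-267,-21],"yaw":0},{"dp":[430,-267,-21],"yaw":0},{"dp":[430,-267,-21],"yaw":0},{"dp":[430,-267,-21],"yaw":0},{"dp":[430,-267,-21],"yaw":0},{"dp":[430,-267,-21],"yaw":0},{"dp":[430,-267,-21],"yaw":0},{"dp":[430,-267,-21],"yaw":0},{"dp":[430,-267,-21],"yaw":0}]'

```text
clock: 1.65
eef_pos: [544.0, -129.6, 260.3]
tcp_rot: [3.142, 0.0, 0.461]
contact_force: [-0.3, -0.1, -0.3]
opening: 0.997
grasp_force: 0.0
```

Run:
```python
from h import *
import pickle
W=cal('wrist');w=r.grab_frame('wrist');pickle.dump((W,w),open('w1.pkl','wb'))
save('w1.png',w)
print(proj(W,(522,-139,66)),r.sense()['clock'],r.sense()['qpos'].round(2))
t=np.array([536.5,216])+30*np.array([np.cos(.463),np.sin(.463)])
go((t[0],t[1],290))
```

```text
[317.68910383 238.09870977] 1.7 [-0.24  0.23  1.75 -0.    1.16  0.87]
dp [ 176.9 -312.8  -29.7] yaw 0 cur th 26.42 eef [ 544.1 -129.4  260.3]
```

View pics/w1.png

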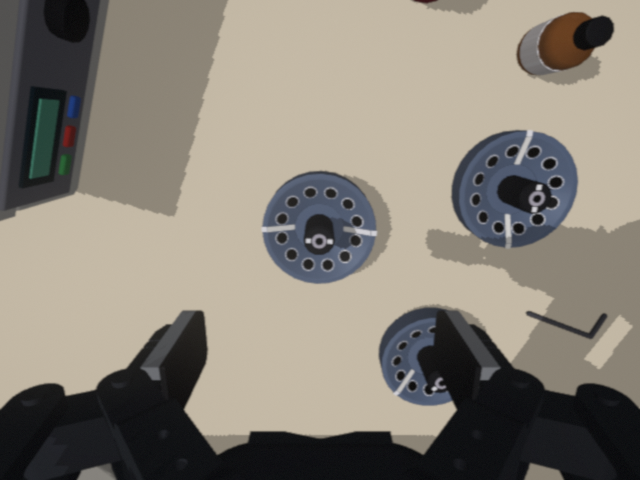

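The wrist picture shows the chosen rotor's knob top at (319,241) and stripe ends at (262,229) and (376,233), where I predicted (318,238). The other two rotors are at (517,190) and (430,357). Next, the spindle view.

Emit:
carry_out --targets '[{"dp":[177,-313,-30],"yaw":0},{"dp":[177,-313,-30],"yaw":0},{"dp":[177,-313,-30],"yaw":0},{"dp":[177,-313,-30],"yaw":0},{"dp":[177,-313,-30],"yaw":0},{"dp":[177,-313,-30],"yaw":0},{"dp":[177,-313,-30],"yaw":0},{"dp":[177,-313,-30],"yaw":0},{"dp":[177,-313,-30],"yaw":0}]'

```text
clock: 2.82
eef_pos: [563.3, 229.2, 290.2]
tcp_rot: [3.141, 0.0, 0.461]
contact_force: [-0.2, 0.6, -0.6]
opening: 1.003
grasp_force: 0.0
```

Run:
```python
from h import *
import pickle
W=cal('wrist');w=r.grab_frame('wrist');pickle.dump((W,w),open('w2.pkl','wb'))
u,v=proj(W,(536.5,216,119)).astype(int);print(u,v,r.sense()['clock'],r.sense()['eef_pos'])
u0,v0=u-80,v-60
save('w2.png',cv2.resize(w[v0:v0+120,u0:u0+160],(800,600),interpolation=cv2.INTER_CUBIC));print('origin',u0,v0)
W1,w1=pickle.load(open('w1.pkl','rb'));T=cal('top')
a,b=onz(W1,(262,229),34),onz(W1,(376,233),34);d=a-b
print('stripe',a,b,np.linalg.norm(d),(a+b)/2,np.degrees(np.arctan2(d[1],d[0])))
print('knob',onz(W1,(319,241),66),cross(W1,(319,241),T,(347.6,289.6)))
```

```text
319 252 2.875 [563.32689178 229.2782749  290.22735557]
origin 239 192
stripe [497.7506385  -91.19166568  34.        ] [ 542.80001313 -191.20759192   34.        ] 109.69335283304298 [ 520.27532582 -141.1996288    34.        ] 114.24784979128229
knob [ 520.11301962 -141.22187883   66.        ] (array([ 520.84886786, -139.70111599,   69.49876894]), np.float64(2.1377025560113467))
```

View pics/w2.png

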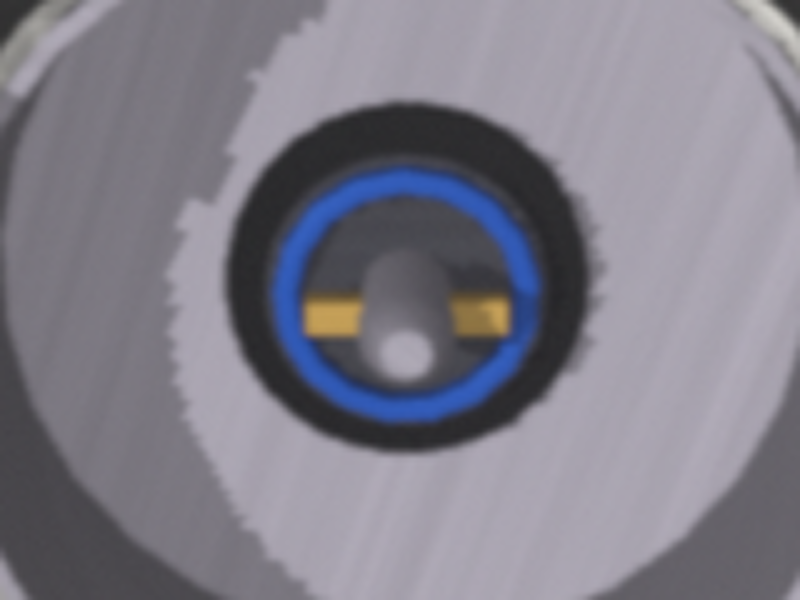

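Spindle crop: the brass key spans crop x 304–511 at y≈317, horizontal in the image. The blue ring is centred at (406,295), and the nose tip is at (405,355). I'll turn these into positions.

Run:
```python
from h import *
import pickle
W1,w1=pickle.load(open('w1.pkl','rb'));W,w=pickle.load(open('w2.pkl','rb'));T=cal('top')
P=lambda x,y:(239+(x+.0)/5-.4,192+y/5-.4)
sub=cv2.resize(w[192:312,239:399],(800,600),interpolation=cv2.INTER_CUBIC).astype(int)
m=((sub[...,0]-sub[...,2]>40)).astype(np.uint8)
n,l,st,ce=cv2.connectedComponentsWithStats(m)
i=np.argsort(-st[1:,4])[:2]+1;print(st[i],ce[i])
# lower edge per blob = top-face edge
pts=np.argwhere(m)[:,::-1].astype(np.float32);print(cv2.minAreaRect(pts))
a,b=[onz(W,P(*ce[k]),118) for k in sorted(i,key=lambda k:ce[k][0])];d=a-b
print('key dir',np.degrees(np.arctan2(d[1],d[0])),(a+b)/2)
e1,e2=onz(W,P(304,320),119),onz(W,P(511,320),119);print('key ends',np.linalg.norm(e1-e2),(e1+e2)/2)
print('ring',onz(W,P(406,295),109),cross(W,P(406,295),T,(175.5,276)))
print('tip',onz(W,P(405,357),136))
mb=((sub[...,2]-sub[...,0]>70)).astype(np.uint8);c=max(cv2.findContours(mb,0,2)[0],key=cv2.contourArea);el=cv2.fitEllipse(c);print('ring el',el,onz(W,P(*el[0]),109), el[1][0]/5/390*(W[1]@np.array([537,216,109])+W[2])[2])
# rotor in w1: grey-blue blob + stripes
mw=((w1.min(2)>185)&(w1.max(2).astype(int)-w1.min(2)<25)).astype(np.uint8)
n,l,st,ce=cv2.connectedComponentsWithStats(mw)
for k in range(1,n):
    if st[k,4]>6 and 240<ce[k][0]<400 and 160<ce[k][1]<300: print(st[k],ce[k].round(2))
```

```text
[[ 305  296   58   41 2180]
 [ 452  296   57   39 2030]] [[333.03073394 315.57477064]
 [480.89261084 314.92463054]]
((406.49993896484375, 315.9999694824219), (202.99996948242188, 39.99999237060547), 0.0)
key dir 116.60319398748794 [535.23037469 214.47929591 118.        ]
key ends 34.411149197408974 [534.83344642 214.18291514 119.        ]
ring [535.63531407 214.8497014  109.        ] (array([536.45912095, 215.78167501, 112.91128519]), np.float64(0.9836725330096722))
tip [534.45039981 214.46580272 136.        ]
ring el ((405.42486572265625, 294.6465759277344), (251.6893310546875, 263.6290283203125), 91.66921997070312) [535.64880955 214.96612304 109.        ] 42.97502740525131
[261 227   6   5  25] [263.44 228.92]
[356 229  14   6  55] [362.62 231.49]
[371 231   5   5  20] [373.25 232.75]
[307 239   3   3   7] [308.   240.29]
[328 240   4   3  11] [329.36 241.09]
```

Wrist values: rotor (520.2,-141.2) with slot at 114.2°; spindle (535.3,214.7) with key at 116.6°. The sizes check out: stripes 109.7 mm (about 104+), key 34.4 mm. Two-view heights: knob 63 and 69.5 against 66, ring 113 against 109. Now above the rotor.

Run:
```python
from h import *
go((520.2,-141.2,150))
```

```text
dp [-203.4  312.6  140.3] yaw 0 cur th 26.41 eef [563.3 229.3 290.2]
```

Emit:
carry_out --targets '[{"dp":[-203.4,312.6,140],"yaw":0},{"dp":[-203.4,312.6,140],"yaw":0},{"dp":[-203.4,312.6,140],"yaw":0},{"dp":[-203.4,312.6,140],"yaw":0},{"dp":[-203.4,312.6,140],"yaw":0},{"dp":[-203.4,312.6,140],"yaw":0},{"dp":[-203.4,312.6,140],"yaw":0},{"dp":[-203.4,312.6,140],"yaw":0},{"dp":[-203.4,312.6,140],"yaw":0},{"dp":[-203.4,312.6,140],"yaw":0}]'

```text
clock: 4.12
eef_pos: [521.2, -139.1, 150.8]
tcp_rot: [3.141, -0.001, 0.464]
contact_force: [0.1, 0.4, 0.9]
opening: 1.0
grasp_force: 0.0
```

Run:
```python
from h import *
import pickle
W=cal('wrist');w=r.grab_frame('wrist');pickle.dump((W,w),open('w3.pkl','wb'))
print(proj(W,(520.2,-141.2,66)),r.sense()['clock'])
save('w3.png',w)
go((520.2,-141.2,45))
```

```text
[321.40158912 255.76529834] 4.175
dp [ -1.9   1.5 105.8] yaw 0 cur th 26.58 eef [ 521.2 -139.   150.8]
```

View pics/w3.png

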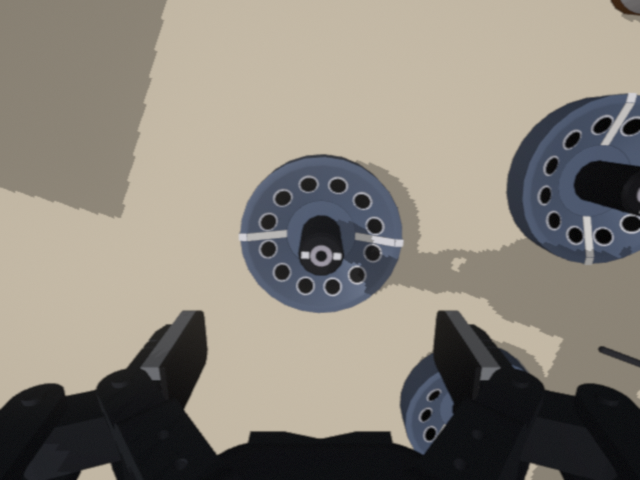

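The knob top sits at (321,255), predicted (321.4,255.8), so position and height agree from two wrist places; stripe ends are at (240,237) and (403,243). Descend and grip.

Emit:
carry_out --targets '[{"dp":[-1,0.7,40],"yaw":0},{"dp":[-1.5,1,75],"yaw":0},{"dp":[-1.5,1,95],"yaw":0},{"dp":[-1.5,1,105.5],"yaw":0},{"dp":[-1.5,1,105.5],"yaw":0},{"dp":[-1.5,1,105.5],"yaw":0}]'

```text
clock: 4.92
eef_pos: [520.6, -141.3, 45.6]
tcp_rot: [3.141, -0.001, 0.463]
contact_force: [-1.0, 0.7, 0.8]
opening: 0.999
grasp_force: 0.0
```

Emit:
carry_out --targets '[{"dp":[0,0,0],"yaw":0},{"dp":[0,0,0],"yaw":0},{"dp":[0,0,0],"yaw":0},{"dp":[0,0,0],"yaw":0},{"dp":[0,0,0],"yaw":0},{"dp":[0,0,0],"yaw":0},{"dp":[0,0,0],"yaw":0},{"dp":[0,0,0],"yaw":0}]' --fingers -1 --grip_force 80

```text
clock: 5.92
eef_pos: [520.1, -141.4, 45.3]
tcp_rot: [3.141, -0.0, 0.463]
contact_force: [-1.6, 0.2, 7.8]
opening: 0.301
grasp_force: 78.2
```

Gripped. Lift 200 mm.

Emit:
carry_out --targets '[{"dp":[0,0,-15],"yaw":0},{"dp":[0,0,-45],"yaw":0},{"dp":[0,0,-90],"yaw":0},{"dp":[0,0,-140],"yaw":0},{"dp":[0,0,-180],"yaw":0},{"dp":[0,0,-200],"yaw":0},{"dp":[0,0,-200],"yaw":0}]'

```text
clock: 6.8
eef_pos: [520.5, -141.5, 246.7]
tcp_rot: [3.139, -0.002, 0.463]
contact_force: [0.0, -0.5, -4.4]
opening: 0.3
grasp_force: 79.0
```

Run:
```python
from h import *
go((535.2,214.6,245))
```

```text
dp [ 172.2 -312.1    1.4] yaw 0 cur th 26.52 eef [ 520.5 -141.5  246.7]
```

Emit:
carry_out --targets '[{"dp":[15,-27,0],"yaw":0},{"dp":[40,-72,0],"yaw":0},{"dp":[65,-117,0],"yaw":0},{"dp":[90,-162,0],"yaw":0},{"dp":[115,-207,0],"yaw":0},{"dp":[135,-243,0],"yaw":0},{"dp":[152,-275,0],"yaw":0},{"dp":[164,-297,0],"yaw":0},{"dp":[172,-312,1],"yaw":0},{"dp":[172,-312,1],"yaw":0},{"dp":[172,-312,1],"yaw":0}]'

```text
clock: 8.18
eef_pos: [534.2, 213.8, 243.3]
tcp_rot: [3.141, 0.001, 0.463]
contact_force: [-0.0, -0.7, -3.4]
opening: 0.306
grasp_force: 79.2
```

Run:
```python
from h import *
import pickle
W=cal('wrist');w=r.grab_frame('wrist');pickle.dump((W,w),open('w4.pkl','wb'))
s=r.sense();print(s['clock'],s['eef_pos'],s['contact_force'])
save('w4.png',w)
go((535.2,214.6,245))
```

```text
8.225 [534.31354915 213.70587561 243.45765233] [-0.0196869   0.33478929 -4.12986022]
dp [ 1.2 -0.4 -1.5] yaw 0 cur th 26.48 eef [534.3 213.7 243.5]
```

View pics/w4.png

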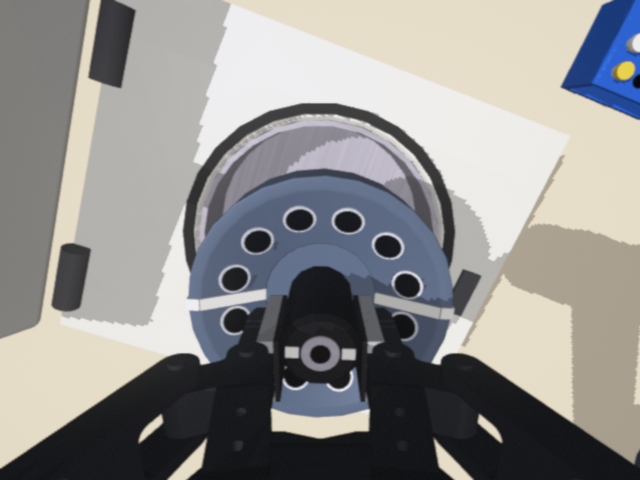

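Held rotor: stripe ends at about (190,304) and (452,313), knob centre at (320,354), with the bowl behind. I'll measure the slot direction in hand.

Run:
```python
from h import *
import pickle
W,w=pickle.load(open('w4.pkl','rb'))
a,b=onz(W,(190,304),232.3),onz(W,(452,313),232.3);d=a-b
print(np.linalg.norm(d),(a+b)/2,np.degrees(np.arctan2(d[1],d[0])))
print('knob',onz(W,(320,354),264.3))
```

```text
108.5006369392945 [535.55758558 213.18183383 232.3       ] 114.23097128780802
knob [534.75827529 213.5546885  264.3       ]
```

Emit:
carry_out --targets '[{"dp":[1,-0.6,15],"yaw":-2.4},{"dp":[1,-0.6,35],"yaw":-2.4},{"dp":[1,-0.6,50],"yaw":-2.4},{"dp":[1,-0.6,58],"yaw":-2.4},{"dp":[1,-0.6,62],"yaw":-2.4},{"dp":[1,-0.6,66],"yaw":-2.4},{"dp":[1,-0.6,70],"yaw":-2.4},{"dp":[1,-0.6,73],"yaw":-2.4},{"dp":[1,-0.6,75],"yaw":-2.4},{"dp":[1,-0.6,75],"yaw":-2.4},{"dp":[1,-0.6,75],"yaw":-2.4}]'

```text
clock: 9.6
eef_pos: [535.2, 215.7, 168.9]
tcp_rot: [-3.142, -0.0, 0.505]
contact_force: [-0.4, -1.0, -3.2]
opening: 0.299
grasp_force: 79.3
```

Nose in, no contact force. Continue slowly.

Emit:
carry_out --targets '[{"dp":[0,0,2],"yaw":0},{"dp":[0,0,4],"yaw":0},{"dp":[0,0,6],"yaw":0},{"dp":[0,0,7],"yaw":0},{"dp":[0,0,8],"yaw":0},{"dp":[0,0,8],"yaw":0}]'

```text
clock: 10.35
eef_pos: [535.1, 215.6, 160.7]
tcp_rot: [3.142, 0.0, 0.505]
contact_force: [0.1, 0.8, -3.8]
opening: 0.299
grasp_force: 79.3
```

The underside is at about 115 with no force, below the key top (119), so the key is in the slot. Push home against the ring.

Emit:
carry_out --targets '[{"dp":[0,0,2],"yaw":0},{"dp":[0,0,4],"yaw":0},{"dp":[0,0,6],"yaw":0},{"dp":[0,0,7],"yaw":0},{"dp":[0,0,8],"yaw":0},{"dp":[0,0,9],"yaw":0},{"dp":[0,0,9],"yaw":0}]'

```text
clock: 11.22
eef_pos: [535.2, 215.7, 152.2]
tcp_rot: [-3.142, -0.0, 0.505]
contact_force: [-2.8, -1.8, 5.9]
opening: 0.306
grasp_force: 79.8
```

Emit:
carry_out --targets '[{"dp":[0,0,1],"yaw":0},{"dp":[0,0,2],"yaw":0},{"dp":[0,0,3],"yaw":0},{"dp":[0,0,3],"yaw":0},{"dp":[0,0,3],"yaw":0}]'

```text
clock: 11.85
eef_pos: [535.4, 215.7, 150.3]
tcp_rot: [3.141, -0.001, 0.505]
contact_force: [-6.2, -2.6, 15.3]
opening: 0.302
grasp_force: 81.6
```

Emit:
carry_out --targets '[{"dp":[-0.4,0,0.5],"yaw":0},{"dp":[-0.8,0,1],"yaw":0},{"dp":[-0.8,0,1.5],"yaw":0},{"dp":[-0.8,0,1.5],"yaw":0},{"dp":[-0.8,0,1.5],"yaw":0},{"dp":[-0.8,0,1.5],"yaw":0}]'

```text
clock: 12.6
eef_pos: [535.4, 215.7, 150.2]
tcp_rot: [3.141, -0.003, 0.505]
contact_force: [-8.4, -3.8, 27.2]
opening: 0.302
grasp_force: 82.4
```

It stopped at z 150.2, and 12 N more pressing moved it only 0.1 mm, so it has bottomed; home is expected at 105+45.3=150.3. One look to confirm.

Run:
```python
from h import *
w=r.grab_frame('wrist');b=r.grab_frame('side');W=cal('wrist')
save('end.png',np.hstack([cv2.resize(w,(400,300)),cv2.resize(b[30:270,160:480],(400,300))]))
s=r.sense();print(s['clock'],s['eef_pos'],s['contact_force'],s['grasp_force'])
print('expect knob top',proj(W,(535.3,215.2,171)),'stripe ends home',[proj(W,(535.3+k*52*np.cos(np.radians(116.6)),215.2+k*52*np.sin(np.radians(116.6)),139)).round() for k in(1,-1)])
```

```text
12.7 [535.35721809 215.67695864 150.20323551] [-8.30560047 -3.62608865 27.12115627] 82.45013952255249
expect knob top [319.75312624 355.00287203] stripe ends home [array([194., 307.]), array([444., 315.])]
```

View pics/end.png

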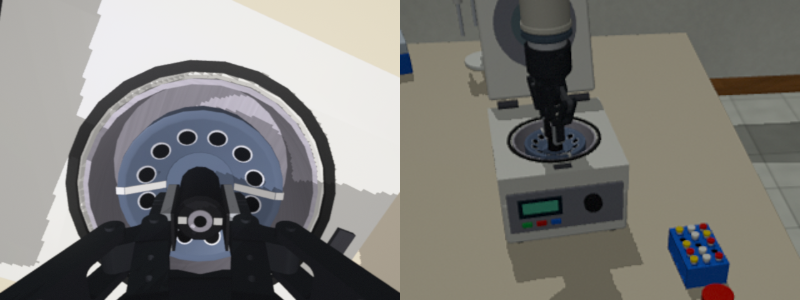

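The rotor sits level inside the bowl below the rim. The knob is at (320,354) and the stripe ends at (189,305) and (453,315), the same as when lifted, so nothing slipped in the grip. Handing in while still pressing.

```bash
python3 -c "
from rig import r
print(r.sign_off())"
```

```text
the job is handed in; nothing more can be done
None
```

The rotor is on the spindle with the key in its slot and pressed fully home, and the arm still grips the knob (about 82 N) and presses down (about 27 N); I handed the job in at about 12.7 s.

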